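# Bin the empty dropper bottle in the worktop pedal bin

## Task

Throw the small empty dropper bottle into the little steel pedal bin on the worktop. The lid is dirty, so do not touch it: press the pedal all the way down until the lid tips past upright and stays open by itself, put the bottle in, then take hold of the pedal, lift it and ease it all the way back up so that the lid comes down shut without slamming. Leave the other things standing where they are.

Things in the scene. Friction and masses are not known exactly. Their poses are not given: they have to be found in the camera images.
- dropper_bottle: small brown glass bottle, upright, black cap narrowing to a slim dropper bulb; 102 mm tall, about 50 g. Origin: centre of its underside, z up. Round body 32 mm across up to 70 mm high, collar 24 mm to 77 mm, bulb 13 mm to the top; grip the body 35 to 60 mm up. Stands beside spice_jar and small_bottle, 75 mm or more apart between centres; which stands where varies.
- pedal_bin: round stainless steel pedal bin, fixed to the worktop on rubber feet; 172 mm across, 195 mm high without lid. Origin: centre of its underside, z up, -x its front where the pedal comes out; lid hinge at the back, 95 mm along +x and 195 mm up. Its front is turned to the robot's left (+y), within about 15 degrees.
- bin_mouth (a point): centre of the bin's round mouth, 193 mm above the worktop. The plastic inner pail below it is open, 150 mm in inner diameter at its flange and 130 mm at its floor.
- bin_floor (a point): centre of the inner pail's floor, 160 mm straight below bin_mouth (33 mm above the worktop)
- pedal_pad (a point): centre of the black pedal pad in front of the bin: 48 mm long (away from the bin) x 54 mm wide (along the bin's y) x 13 mm thick; 184 mm in front of the bin's centre, 70 mm above the worktop with the lid shut, 28 mm with the pedal fully down; it moves nearly straight up and down. Free on both sides to be pinched from above across the 54 mm width.
- bin_pedal (a joint): pedal angle, 0 up (lid shut) to 0.28 rad fully down; pad 150 mm from the pivot. Linked both ways to the lid, which turns 6.9 times as far. Pressing takes 5 to 9 N, less as the lid rises. Beyond 0.23 the lid's weight keeps the pedal down; lifting it takes 2 to 4 N, then the lid's weight drives the pedal up: keep it in the grip all the way (under 40 mm/s), nothing else brakes it.
- bin_lid (a joint): lid angle: 0 shut, 1.57 upright, 1.92 rad fully open, leaning back and staying so by its weight. Round domed steel disc, 176 mm across, 18 mm thick, about 160 g; open, it reaches 370 mm above the worktop behind the mouth. Falling faster than 4 rad/s in its last 0.4 rad is a slam.
- spice_jar: bystander: spice jar, 46 mm across x 99 mm tall; origin at the centre of its underside
- small_bottle: bystander: small bottle with a blunt cap, 36 x 42 x 106 mm; origin at the centre of its underside
- sauce_bottle: bystander: slim glass sauce bottle, 49 mm across x 181 mm tall, toward the back at the left; origin at the centre of its underside
- beaker: bystander: empty measuring beaker, 82 mm across x 152 mm tall, right of the bin; origin at the centre of its underside
- flask_pink: bystander: drinking flask, 73 mm across x 207 mm tall, right of the bin; origin at the centre of its underside
- flask_blue: bystander: drinking flask, 75 mm across x 230 mm tall, at the far left; origin at the centre of its underside

How it is judged:
By the outcome, as a careful person would: the job done as asked, in the order asked, and still so for the second after the job is handed in, with the robot touching nothing.
It also fails if it takes over 64 s, if anything falls off the work surface, if the arm or the gripper's body presses on something with over 40 N, if the wrist force passes 120 N, or if a joint passes its speed limit or range.

## Robot

A 6-joint arm with a two-finger parallel gripper is mounted at the origin on a cart in front of the work surface, level with it; the furniture and walls round the work are solid. World frame = base frame: x ahead of the robot, y to its left, z up, the work surface at z = 0. Lengths are in mm, angles in rad, forces in N, time in s.
With the tool pointing down it reaches from about 350 to 775 mm from the base axis. Payload 7.3 kg.
Tool frame: the origin (TCP) lies on the mounting face of the last link; the fingertips stand env.tips_ahead ahead of it and the grasp point (between the pads) lies 159 mm ahead of it (env.tips_ahead is the distance from the TCP to the fingertips, in mm); z points along the fingers, y is the line along which they close (so a half turn about z gives the same grasp; the last joint's range is limited). The gripper opens to 92 mm and grips with 3 to 60 N. Pads are 19 mm wide; open, the fingers measure 130 mm over their backs; the gripper's body (75 mm by 190 mm) begins 47 mm behind the grasp point.
Start: joints at [1.198, 0.342, 1.524, -0, 1.275, -0.146], TCP at [118.029, 511.563, 404.741] pointing down, gripper open.
Joint ranges: [-2.53, 2.53], [-0.77, 2.02], [0.04, 2.7], [-1, 4.14], [0.28, 2.66], [-3.11, 3.11]. Speed limits (rad/s): [2.57, 2.57, 3.14, 3.14, 3.14, 3.14].

## Interface

Orientations are given as a unit quaternion [x, y, z, w].
In Python, from rig import env, vision, probe_bus, workorder gives the robot as it stands (env), with the cameras (vision), the readings (probe_bus) and the job (workorder).
- The arm moves only by the tool advance, called after "Request:" by a JSON object that holds its "method" and its "body". Schema: {"type":"object","properties":{"ticks":{"type":"array","items":{"type":"array","items":{"type":"number"},"minItems":5,"maxItems":5},"minItems":1,"maxItems":8},"squeeze":{"type":"number"},"only":{"type":"string"},"quiet":{"type":"boolean"},"lines":{"type":"string"}},"required":["ticks"],"additionalProperties":false}. ticks is a list of rows, 1 to 8 of them, each of 5 numbers: the opening from 0.0 (shut) to 1.0 (fully open), then dx, dy, dz in shares of 1000 mm (1.0 is 1000 mm), then a turn about the tool's z in normalised numbers (1 is 2 rad); each row is the pose to reach, as a shift and turn from the pose commanded when the call began, along the tool's axes at that moment; what a row does not reach only later rows make up. A row lasts 1/8 s, in which the tool goes at most 62.5 mm and 0.188 rad, less where a joint would pass 70% of its speed; a pose out of reach is approached as far as the arm can. The fingers move at their own pace and stop on an object; squeeze is the grip in N (left out, the last holds). Time passes only in rows, so rows that do not move let the fingers close. The tool returns the time, the measured TCP pose, the force, the opening and the grip force at its end. only (a regular expression) keeps the lines of the reply that match it, lines (a string "A,B") keeps lines A to B, and quiet returns only ok. Input that does not fit is refused with a message, and nothing moves.
- probe_bus.read_state(): the state, without advancing time (a new reading comes with each control period).
- vision.capture(name): name is "scene" or "top"; returns a dict with "frame" (420x560x3 uint8, blue, green, red), "fx", "fy", "cx", "cy" (pixels), "D" ([k1, k2, p1, p2, k3] as OpenCV has them; the pictures are not rectified), "cam_to_world" (4x4, takes a point from camera to world coordinates). Camera axes: x right, y up, looking along -z (the intrinsics and any distortion apply to the point x, -y, -z); pixel columns grow to the right and rows downward; lengths in mm; the calibration is good to about 2 mm. A picture is of the moment at which its call begins. There is no depth.
- workorder.job_done(): hands the job in; it is judged then, once.
The state is a dict: "t": time; "joint_positions": joint angles; "joint_velocities": joint speeds; "joint_torque": joint torques, N m; "tcp_pos": TCP position; "eef_rot": TCP orientation; "contact_force": force on the tool from outside, world axes, zero at the start; "moment": the same for the moment, N m; "grip_width": opening from 0.0 (shut) to 1.0 (fully open); "gripper_force": force on a finger pad.
Only numpy, scipy, OpenCV 4.12 (cv2) and the standard library are available. Lean on these libraries where they do the work, as an engineer would, in place of code of your own. Each camera call takes 0.05 s, during which the arm holds its last target. There are 200 camera calls.

## Working session

There is one attempt and no reset: what is moved stays moved. The work goes in short steps, Python scripts to look and compute and a tool call to move; the robot and the scene stay as the last step left them, time stands still between calls to the robot, and variables do not carry over. Pictures are saved under pics/ and viewed, at most 11 in all, crops included, and the job is handed in when it is done.

```bash
ls; mkdir -p pics; cat > h.py <<'E'
import numpy as np, cv2, json
from rig import env, vision, probe_bus, workorder
E
python3 - <<'E'
from h import *
for n in("scene","top"):
    c=vision.capture(n); cv2.imwrite(f"pics/{n}0.png",c["frame"])
    print(n,c["fx"],c["fy"],c["cx"],c["cy"],c["D"]); print(np.round(c["cam_to_world"],3).tolist())
print(env.tips_ahead); print(probe_bus.read_state())
E
```

```text
pics
rig.py
scene 440.81605483219795 440.81605483219795 277.2908031211849 209.92151327949912 [-0.08978433  0.          0.          0.          0.        ]
[[0.993, 0.091, -0.081, 395.627], [-0.121, 0.824, -0.554, -701.956], [0.016, 0.559, 0.829, 1278.514], [0.0, 0.0, 0.0, 1.0]]
top 501.48590986253237 501.48590986253237 277.52369008665266 214.34687014182535 [-0.01693802  0.          0.          0.          0.        ]
[[0.059, 0.78, -0.623, -667.942], [-0.998, 0.045, -0.038, -33.198], [-0.001, 0.624, 0.781, 1630.121], [0.0, 0.0, 0.0, 1.0]]
178.0
{'t': 0.1, 'joint_positions': array([ 1.19798977e+00,  3.42684502e-01,  1.52491746e+00, -2.09357789e-05,
        1.27542411e+00, -1.46004948e-01]), 'joint_velocities': array([-0.00055804, -0.00123482, -0.00159179, -0.0006857 , -0.00057678,
        0.00123285]), 'joint_torque': array([ 3.22391352e-03, -4.31998301e+01, -2.44699806e+01,  7.21334433e-02,
        5.25686529e-02, -4.24753250e-05]), 'tcp_pos': array([117.99317723, 511.44867629, 404.09936901]), 'eef_rot': array([ 1.13154846e-01,  9.93577107e-01, -6.95297152e-04, -1.74162709e-04]), 'contact_force': array([-0.20115461, -0.26775387,  1.32892073]), 'moment': array([-0.01926227,  0.00637215, -0.05414811]), 'gripper_force': 0.0, 'grip_width': 0.9997801419933955}
```

View pics/scene0.png

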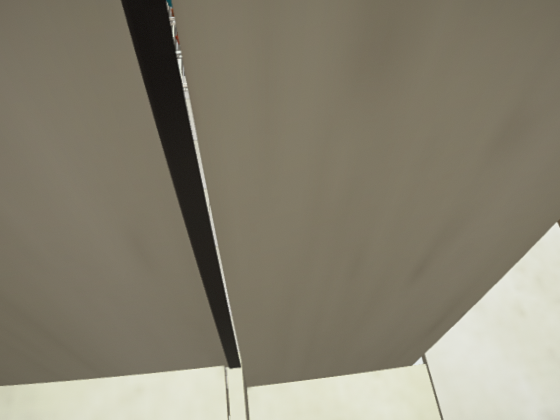

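View pics/top0.png

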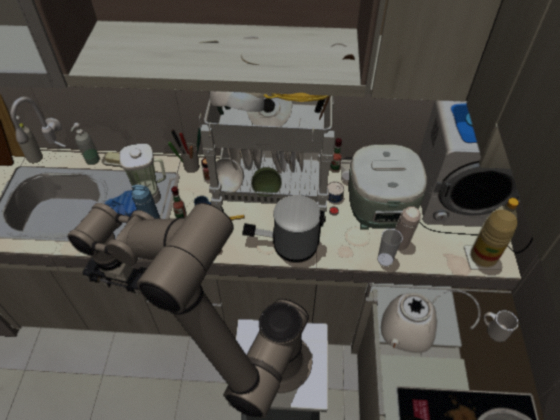

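The scene camera is blocked: it sees only the cupboard. The top camera shows the bin at about (297,228) with the pedal at (250,230), the beaker and pink flask at (388,247)/(407,225), and the arm covering part of the left side. I'll enlarge that region.

```bash
python3 - <<'E'
from h import *
f=cv2.imread("pics/top0.png")[130:290,110:370]
cv2.imwrite("pics/c1.png",cv2.resize(f,None,fx=3,fy=3,interpolation=cv2.INTER_CUBIC))
E
```

```text
(no output)
```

View pics/c1.png

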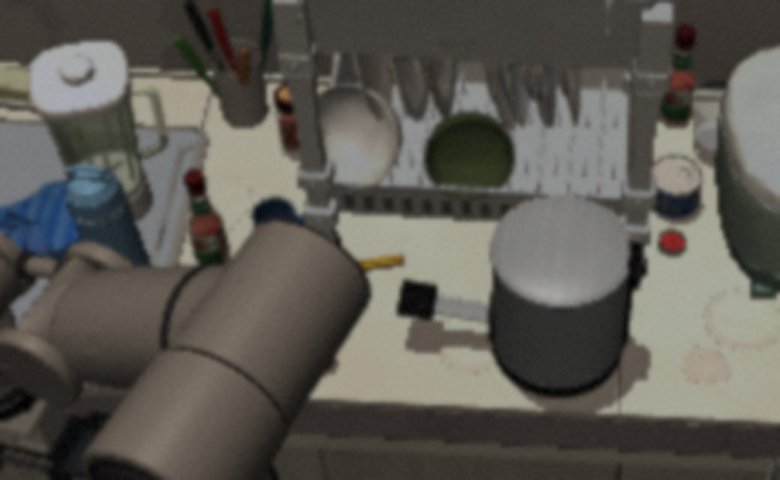

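The crop shows the pedal pad centred at crop (417,299) and the lid centre at about (562,247). The three small things are hidden behind the arm, with a dark blue top at (275,212). Next I'll fit the bin pose.

```bash
cat >> h.py <<'E'
C=dict(fx=501.48590986253237,cx=277.52369008665266,cy=214.34687014182535,D=np.array([-0.01693802,0,0,0,0]))
def cam():
    c=vision.capture("top"); return c
def ray(c,p):
    K=np.array([[c["fx"],0,c["cx"]],[0,c["fy"],c["cy"]],[0,0,1.]])
    q=cv2.undistortPoints(np.array([[p]],float),K,np.array(c["D"],float))[0,0]
    M=np.array(c["cam_to_world"]); return M[:3,3],M[:3,:3]@np.array([q[0],-q[1],-1])
def at(c,p,z):
    o,d=ray(c,p); return o+d*(z-o[2])/d[2]
def proj(c,P):
    P=np.atleast_2d(np.array(P,float)); M=np.array(c["cam_to_world"]); X=(P-M[:3,3])@M[:3,:3]*[1,-1,-1]
    K=np.array([[c["fx"],0,c["cx"]],[0,c["fy"],c["cy"]],[0,0,1.]])
    return cv2.projectPoints(X,np.zeros(3),np.zeros(3),K,np.array(c["D"],float))[0][:,0]
E
python3 - <<'E'
from h import *
c=cam()
o=lambda u,v:(110+(u+.5)/3-.5,130+(v+.5)/3-.5)
print("pad",at(c,o(417,299),76), at(c,o(417,299),70))
for p in [(402,282),(438,286),(433,320),(398,313)]: print(at(c,o(*p),76.5))
# lid rim edges left/right/top/bottom at ~z 197
for p in [(490,250),(630,250),(560,198),(560,303)]: print("lid",at(c,o(*p),200))
for p in [(497,345),(624,345),(560,390)]: print("base",at(c,o(*p),5))
s=probe_bus.read_state();print(s["tcp_pos"])
# project trio region guess
for p in [(275,212)]: print("blue",at(c,o(*p),100))
E
```

```text
pad [491.26036685 149.80891718  76.        ] [495.73570437 150.5154509   70.        ]
[517.3357566  171.89982411  76.5       ]
[513.53204833 124.4991334   76.5       ]
[458.66554457 126.1510666   76.5       ]
[467.10723752 171.94038436  76.5       ]
lid [478.39530122  53.42372047 200.        ]
lid [ 488.33284142 -117.0224219   200.        ]
lid [567.00792654 -28.79513391 200.        ]
lid [402.74731043 -34.69637238 200.        ]
base [474.78668559  45.5791641    5.        ]
base [ 484.54391816 -121.67162388    5.        ]
base [408.76809334 -39.93841263   5.        ]
[118.01263642 511.4660814  404.23718824]
blue [606.71469745 349.75586054 100.        ]
```

Units first: shifts go in shares of 1000 mm and turns go in shares of 2 rad. So -444 mm / 1000 = -0.444, -280 mm / 1000 = -0.28, 1.41 rad / 2 = 0.705.

Request:
{"method": "advance", "body": {"ticks": [[0, -0.06, -0.036, 0, 0.09], [0, -0.115, -0.07, 0, 0.18], [0, -0.17, -0.104, 0, 0.27], [0, -0.225, -0.138, 0, 0.36], [0, -0.28, -0.172, 0, 0.45], [0, -0.335, -0.206, 0, 0.54], [0, -0.39, -0.238, 0, 0.625], [0, -0.444, -0.268, 0, 0.705]]}}

```text
t: 1.15
tcp_pos: [477.8, 161.4, 404.7]
eef_rot: [0.732, 0.681, 0.0, -0.0]
contact_force: [0.6, 0.4, -0.5]
grip_width: 0.18
gripper_force: 0.0
```

```bash
python3 - <<'E'
from h import *
c=cam(); f=c["frame"]; cv2.imwrite("pics/top1.png",f)
cv2.imwrite("pics/c2.png",cv2.resize(f[120:300,100:366],None,fx=3,fy=3,interpolation=cv2.INTER_CUBIC))
E
```

```text
(no output)
```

View pics/c2.png

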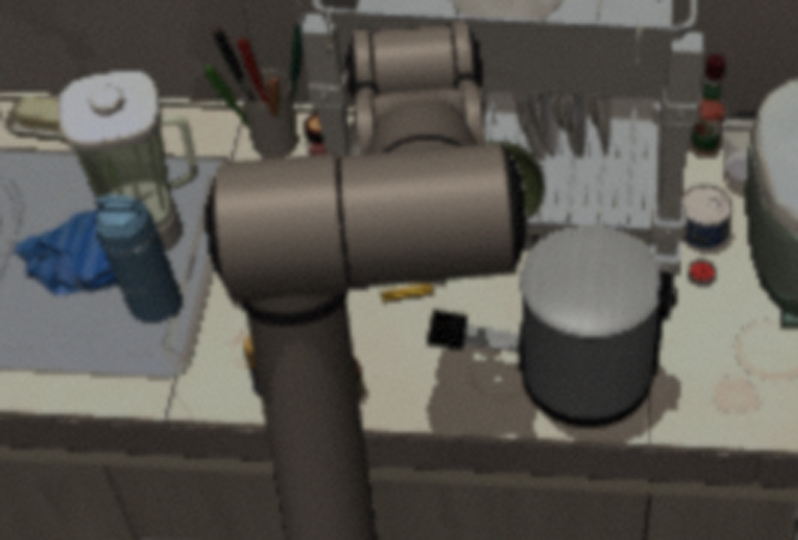

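Converted, -150 mm / 1000 = -0.15, -100 mm / 1000 = -0.1.

Request:
{"method": "advance", "body": {"ticks": [[0, -0.02, 0, -0.05, 0], [0, -0.06, 0, -0.09, 0], [0, -0.11, 0, -0.1, 0], [0, -0.15, 0, -0.1, 0], [0, -0.15, 0, -0.1, 0]]}}

```text
t: 1.82
tcp_pos: [466.4, 11.7, 504.6]
eef_rot: [0.731, 0.682, -0.0, 0.0]
contact_force: [1.1, 0.4, -0.5]
grip_width: 0.003
gripper_force: 0.0
```

```bash
python3 - <<'E'
from h import *
c=cam(); f=c["frame"]; cv2.imwrite("pics/top2.png",f)
cv2.imwrite("pics/c3.png",cv2.resize(f[190:290,150:310],None,fx=5,fy=5,interpolation=cv2.INTER_CUBIC))
E
```

```text
(no output)
```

View pics/c3.png

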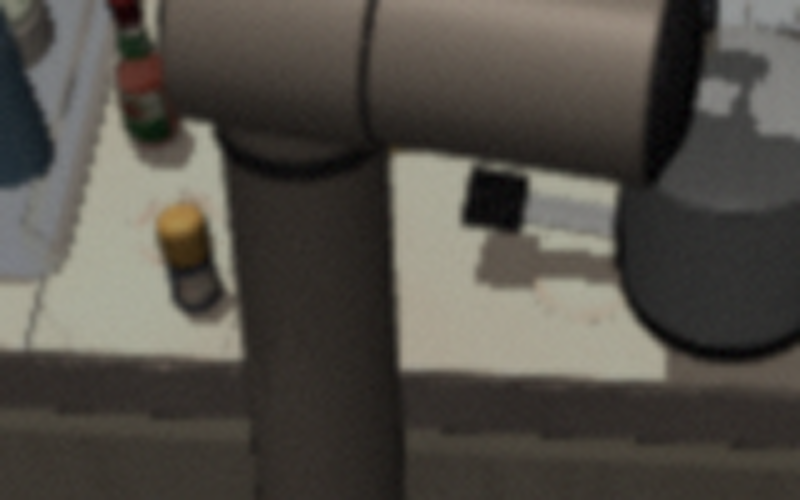

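The yellow-capped object at crop (187,240) is one of the three. The other two are still hidden behind the upper arm at crop 240–390, so I'll swing the arm further right.

Request:
{"method": "advance", "body": {"ticks": [[0, -0.05, 0, 0, 0], [0, -0.11, 0, 0, 0], [0, -0.17, 0, 0, 0], [0, -0.2, 0, 0, 0], [0, -0.2, 0, 0, 0]]}}

```text
t: 2.5
tcp_pos: [453.9, -186.7, 504.0]
eef_rot: [0.731, 0.683, 0.0, -0.001]
contact_force: [0.0, -0.2, 0.9]
grip_width: 0.003
gripper_force: 0.0
```

```bash
python3 - <<'E'
from h import *
c=cam(); f=c["frame"]; cv2.imwrite("pics/top3.png",f)
cv2.imwrite("pics/c4.png",cv2.resize(f[185:285,165:325],None,fx=5,fy=5,interpolation=cv2.INTER_CUBIC))
E
```

```text
(no output)
```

View pics/c4.png

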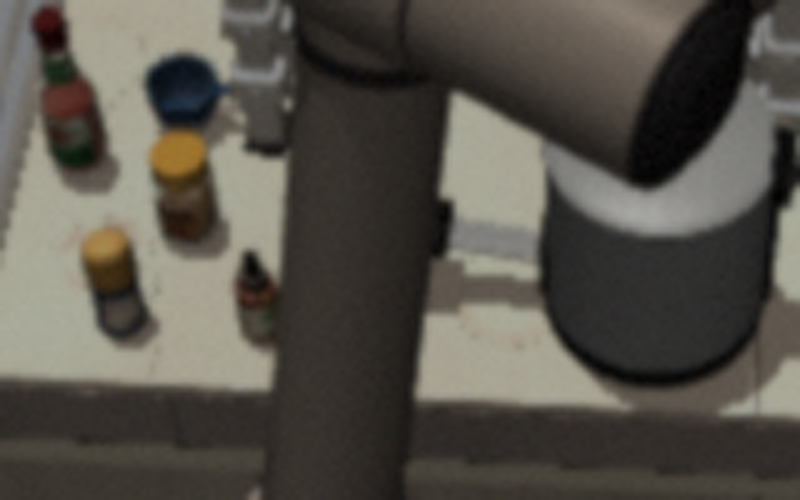

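The dropper bottle is at crop (256,300), with its bulb tip at (250,255) and its base front at about (260,345). The wide-capped spice jar is at (182,185) and the small bottle at (112,280). I'll check these against the model outlines.

```bash
python3 - <<'E'
from h import *
c=cam()
o=lambda u,v:(165+(u+.5)/5-.5,185+(v+.5)/5-.5)
d=at(c,o(250,257),100); print("drop by tip",d,"body sides at z50",at(c,o(238,300),50),"front base",at(c,o(258,346),0))
print("jar top",at(c,o(180,150),99),"small top",at(c,o(107,238),106))
x,y=465,282
circ=lambda x,y,z,r:np.c_[x+r*np.cos(t),y+r*np.sin(t),0*t+z]
t=np.linspace(0,2*np.pi,40)
S=5
def draw(img,P,col,off,S):
    q=((proj(c,P)-off+.5)*S-.5).round().astype(int); cv2.polylines(img,[q[:,None]],False,col,1)
dx,dy=d[:2]
a=cv2.imread("pics/c4.png"); off=np.array([165,185])
for z,r in((0,16),(70,16),(77,12),(102,6.5)): draw(a,circ(dx,dy,z,r),(0,255,0),off,5)
b=cv2.resize(cv2.imread("pics/top0.png")[180:280,215:335],None,fx=5,fy=5,interpolation=cv2.INTER_CUBIC); off=np.array([215,180])
bx,by=486,-32
for yaw,col in((2,(0,255,0)),(6,(0,0,255))):
    e=np.array([np.sin(np.radians(yaw)),np.cos(np.radians(yaw))]); n=np.array([e[1],-e[0]])
    pc=np.array([bx,by])+184*e
    P=[np.r_[pc+s*24*e+u*27*n,76.5] for s,u in((1,1),(1,-1),(-1,-1),(-1,1),(1,1))]; draw(b,P,col,off,5)
    print(yaw,pc)
draw(b,circ(bx,by,0,86),(0,255,255),off,5); draw(b,circ(bx,by,197,88),(0,255,255),off,5)
out=np.hstack([a[150:400,150:350],np.zeros((250,0,3),np.uint8)]); 
out=np.zeros((500,800,3),np.uint8); out[:,:600]=b; out[:250,600:]=a[150:400,150:350]
cv2.imwrite("pics/ov.png",out)
E
```

```text
drop by tip [434.4738331  272.49696078 100.        ] body sides at z50 [429.23585016 286.08879729  50.        ] front base [421.13885806 274.36280269   0.        ]
jar top [534.87250261 341.61514099  99.        ] small top [441.4961622  381.94405336 106.        ]
2 [492.42150739 151.88791217]
6 [505.23323724 150.99202875]
```

View pics/ov.png

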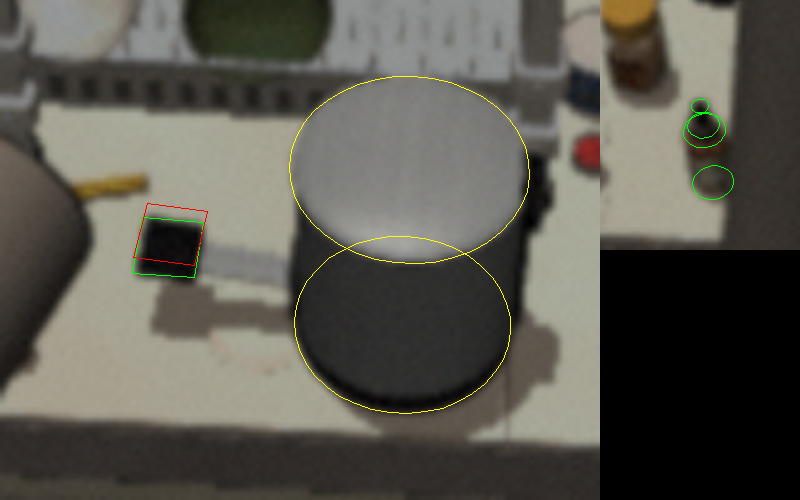

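Converted, 338 mm / 1000 = 0.338, 150 mm / 1000 = 0.15.

Request:
{"method": "advance", "body": {"ticks": [[0, 0.06, 0.003, 0, 0], [0, 0.12, 0.005, 0, 0], [0, 0.18, 0.008, 0, 0], [0, 0.24, 0.01, 0, 0], [0, 0.3, 0.012, 0.04, 0], [0, 0.338, 0.014, 0.09, 0], [0, 0.338, 0.014, 0.15, 0], [0, 0.338, 0.014, 0.205, 0]]}}

```text
t: 3.6
tcp_pos: [488.5, 153.2, 298.3]
eef_rot: [0.729, 0.685, 0.001, 0.0]
contact_force: [1.2, -0.5, 0.1]
grip_width: 0.007
gripper_force: 0.0
```

Request:
{"method": "advance", "body": {"ticks": [[0, 0, 0, 0, 0], [0, 0, 0, 0, 0]]}}

```text
t: 3.85
tcp_pos: [490.3, 151.2, 302.0]
eef_rot: [0.73, 0.684, 0.001, 0.001]
contact_force: [0.2, 0.6, 0.0]
grip_width: 0.005
gripper_force: 0.0
```

Converted, 52 mm / 1000 = 0.052, 50 mm / 1000 = 0.05.

Request:
{"method": "advance", "body": {"ticks": [[0, 0, 0, 0.02, 0], [0, 0, 0, 0.038, 0], [0, 0, 0, 0.044, 0], [0, 0, 0, 0.05, 0], [0, 0, 0, 0.052, 0]]}}

```text
t: 4.47
tcp_pos: [490.6, 150.8, 249.8]
eef_rot: [0.73, 0.683, 0.002, 0.001]
contact_force: [-1.2, 4.0, 6.4]
grip_width: 0.006
gripper_force: 3.1
```

Request:
{"method": "advance", "body": {"ticks": [[0, 0, 0, 0.005, 0], [0, 0, 0, 0.01, 0], [0, 0, 0, 0.015, 0], [0, 0, 0, 0.02, 0], [0, 0, 0, 0.025, 0], [0, 0, 0, 0.03, 0], [0, 0, 0, 0.035, 0], [0, 0, 0, 0.035, 0]]}}

```text
t: 5.48
tcp_pos: [489.5, 150.1, 213.7]
eef_rot: [0.73, 0.683, -0.0, -0.0]
contact_force: [-4.4, -1.1, 16.7]
grip_width: 0.003
gripper_force: 7.8
```

Request:
{"method": "advance", "body": {"ticks": [[0, 0, 0, 0.002, 0], [0, 0, 0, 0.003, 0], [0, 0, 0, 0.003, 0]]}}

```text
t: 5.85
tcp_pos: [489.4, 150.1, 213.1]
eef_rot: [0.73, 0.684, 0.0, 0.001]
contact_force: [-11.7, -2.9, 40.0]
grip_width: 0.005
gripper_force: 19.3
```

Request:
{"method": "advance", "body": {"ticks": [[0, 0, 0, -0.01, 0], [0, 0, 0, -0.04, 0], [0, 0, 0, -0.1, 0], [0, 0, 0, -0.15, 0], [0, 0.06, -0.01, -0.18, 0], [0, 0.11, -0.03, -0.18, 0], [0, 0.12, -0.05, -0.18, 0], [0.9, 0.12, -0.06, -0.18, 0]]}}

```text
t: 6.85
tcp_pos: [436.7, 274.2, 388.9]
eef_rot: [0.729, 0.684, -0.001, -0.0]
contact_force: [0.5, -0.2, -0.9]
grip_width: 0.072
gripper_force: 0.0
```

```bash
python3 - <<'E'
from h import *
c=cam(); f=c["frame"]; cv2.imwrite("pics/top5.png",f)
cv2.imwrite("pics/c5.png",cv2.resize(f[130:290,130:330],None,fx=3.5,fy=3.5,interpolation=cv2.INTER_CUBIC))
E
```

```text
(no output)
```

View pics/c5.png

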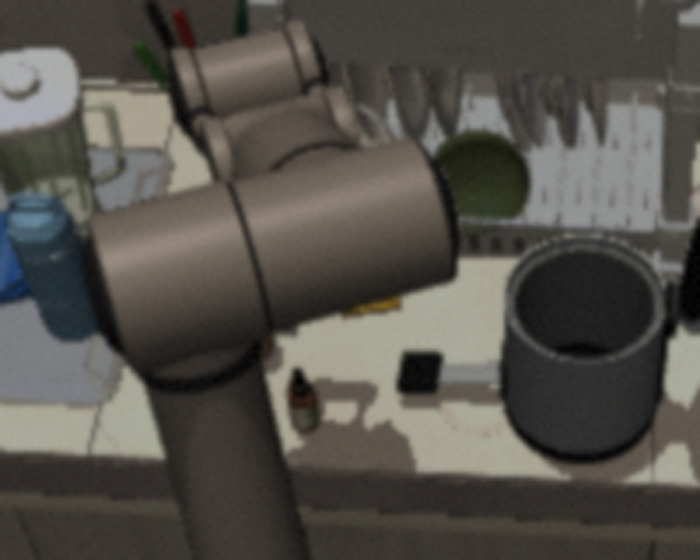

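The lid stands open, with the pedal down at crop (420,372). The bottle is now fully visible: tip (298,374), body 290–318, base front about 433. The bin mouth ellipse spans x 508–662 and is centred near (585,297).

```bash
python3 - <<'E'
from h import *
c=cam()
o=lambda u,v:(130+(u+.5)/3.5-.5,130+(v+.5)/3.5-.5)
print("tip",at(c,o(297,374),98),"L/R",at(c,o(290,405),45),at(c,o(318,405),45),"front",at(c,o(307,434),0))
from itertools import product
print("rim",at(c,o(507,300),195),at(c,o(663,300),195),at(c,o(590,236),195),at(c,o(585,362),195))
print("pad",at(c,o(420,372),34.5))
s=probe_bus.read_state();print(s["tcp_pos"],s["eef_rot"],s["joint_positions"],s["grip_width"])
E
```

```text
tip [433.56860893 272.95279407  98.        ] L/R [429.23082297 285.4421879   45.        ] [431.04211473 254.61121277  45.        ] front [ 4.22142588e+02  2.69934038e+02 -2.27373675e-13]
rim [471.68407868  47.53105997 195.        ] [ 481.17332408 -115.218289    195.        ] [564.75744881 -36.10421269 195.        ] [395.9141968  -36.69188719 195.        ]
pad [490.08464124 147.76762968  34.5       ]
[437.07259293 273.21014926 389.29781884] [ 7.30013746e-01  6.83431947e-01 -8.36609030e-04 -7.52393650e-05] [ 4.10008541e-01  3.38154526e-01  1.57446737e+00 -4.45651870e-04
  1.23059738e+00  4.76046138e-01] 0.15377203544373955
```

Converted, 171 mm / 1000 = 0.171, 160 mm / 1000 = 0.16.

Request:
{"method": "advance", "body": {"ticks": [[1, 0, 0, 0, 0], [1, -0.002, -0.001, 0.04, 0], [1, -0.002, -0.001, 0.08, 0], [1, -0.002, -0.001, 0.11, 0], [1, -0.002, -0.001, 0.14, 0], [1, -0.002, -0.001, 0.16, 0], [1, -0.002, -0.001, 0.171, 0], [1, -0.002, -0.001, 0.171, 0]]}}

```text
t: 7.95
tcp_pos: [437.1, 271.6, 218.3]
eef_rot: [0.73, 0.683, -0.0, -0.0]
contact_force: [-1.1, 0.9, 0.7]
grip_width: 0.985
gripper_force: 0.0
```

Request:
{"method": "advance", "body": {"ticks": [[0.3, 0, 0, 0, 0], [0.3, 0, 0, 0, 0], [0.3, 0, 0, 0, 0], [0.2, 0, 0, 0, 0], [0.2, 0, 0, 0, 0], [0.2, 0, 0, 0, 0], [0.2, 0, 0, 0, 0]], "squeeze": 12}}

```text
t: 8.82
tcp_pos: [436.7, 272.1, 218.7]
eef_rot: [0.73, 0.683, 0.0, -0.0]
contact_force: [0.0, 0.2, 0.3]
grip_width: 0.348
gripper_force: 12.0
```

Converted, -232 mm / 1000 = -0.232, -200 mm / 1000 = -0.2.

Request:
{"method": "advance", "body": {"ticks": [[0.2, 0, 0, -0.04, 0], [0.2, 0, 0, -0.09, 0], [0.2, 0, 0, -0.145, 0], [0.2, 0, 0.005, -0.2, 0], [0.2, -0.02, 0.015, -0.232, 0], [0.2, -0.07, 0.02, -0.232, 0], [0.2, -0.12, 0.03, -0.232, 0], [0.2, -0.16, 0.04, -0.232, 0]]}}

```text
t: 9.82
tcp_pos: [465.8, 108.1, 450.8]
eef_rot: [0.73, 0.683, -0.0, 0.0]
contact_force: [1.0, 0.5, -0.2]
grip_width: 0.348
gripper_force: 12.0
```

Request:
{"method": "advance", "body": {"ticks": [[0.2, -0.045, 0.008, 0, 0], [0.2, -0.09, 0.016, 0, 0], [0.2, -0.12, 0.022, 0, 0], [0.2, -0.137, 0.024, 0, 0], [0.2, -0.137, 0.024, 0, 0], [0.2, -0.137, 0.024, 0, 0]]}}

```text
t: 10.58
tcp_pos: [480.9, -27.7, 450.7]
eef_rot: [0.73, 0.684, 0.0, -0.0]
contact_force: [1.0, -0.1, -0.8]
grip_width: 0.348
gripper_force: 12.0
```

Converted, 126 mm / 1000 = 0.126, 110 mm / 1000 = 0.11.

Request:
{"method": "advance", "body": {"ticks": [[0.2, 0, 0, 0.03, 0], [0.2, 0, 0, 0.06, 0], [0.2, 0, 0, 0.09, 0], [0.2, 0, 0, 0.11, 0], [0.2, 0, 0, 0.122, 0], [0.2, 0, 0, 0.126, 0], [0.2, 0, 0, 0.126, 0]]}}

```text
t: 11.45
tcp_pos: [481.2, -28.3, 325.1]
eef_rot: [0.73, 0.684, 0.0, 0.0]
contact_force: [-0.2, -0.4, -1.2]
grip_width: 0.347
gripper_force: 12.0
```

Request:
{"method": "advance", "body": {"ticks": [[0.65, 0, 0, 0, 0], [0.65, 0, 0, 0, 0], [0.65, 0, 0, 0, 0], [0.65, 0, 0, 0, 0], [0.65, 0, 0, 0, 0], [0.65, 0, 0, 0, 0]]}}

```text
t: 12.2
tcp_pos: [481.0, -28.5, 324.7]
eef_rot: [0.73, 0.683, 0.0, -0.0]
contact_force: [0.5, -0.4, -0.2]
grip_width: 0.65
gripper_force: 0.0
```

Request:
{"method": "advance", "body": {"ticks": [[0.65, 0, 0, -0.03, 0], [0.65, 0, 0, -0.07, 0], [0.65, 0, 0, -0.1, 0], [0.65, 0.03, 0, -0.1, 0], [0.8, 0.08, 0.004, -0.1, 0], [1, 0.13, 0.006, -0.1, 0], [1, 0.17, 0.008, -0.1, 0], [1, 0.18, 0.009, -0.1, 0]]}}

```text
t: 13.2
tcp_pos: [501.7, 152.5, 424.5]
eef_rot: [0.729, 0.684, 0.0, -0.0]
contact_force: [-0.9, -0.3, -0.4]
grip_width: 0.991
gripper_force: 0.0
```

```bash
python3 - <<'E'
from h import *
c=cam(); f=c["frame"]; cv2.imwrite("pics/top6.png",f)
cv2.imwrite("pics/c6.png",cv2.resize(f[130:290,130:330],None,fx=3.5,fy=3.5,interpolation=cv2.INTER_CUBIC))
E
```

```text
(no output)
```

View pics/c6.png

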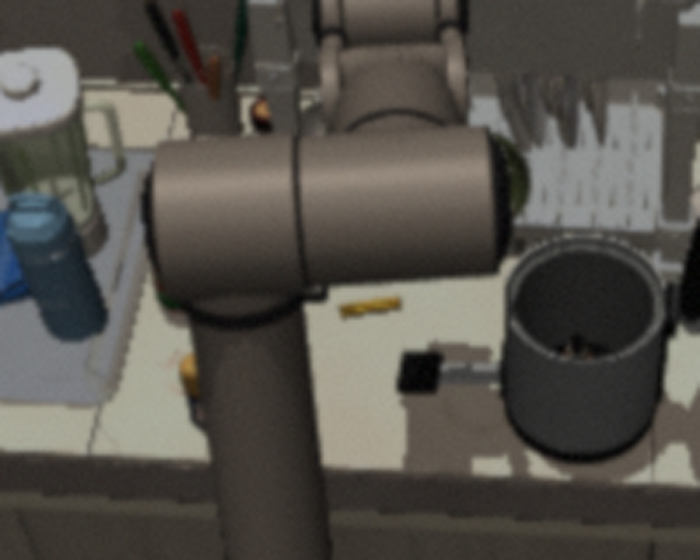

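The bottle lies in the pail at crop (580,350), and the pedal is still down. Now I'll pinch the pad.

Converted, 233 mm / 1000 = 0.233, 225 mm / 1000 = 0.225.

Request:
{"method": "advance", "body": {"ticks": [[1, -0.004, -0.012, 0.04, 0], [1, -0.004, -0.012, 0.09, 0], [1, -0.004, -0.012, 0.14, 0], [1, -0.004, -0.012, 0.18, 0], [1, -0.004, -0.012, 0.205, 0], [1, -0.004, -0.012, 0.225, 0], [1, -0.004, -0.012, 0.233, 0], [1, -0.004, -0.012, 0.233, 0]]}}

```text
t: 14.25
tcp_pos: [489.7, 146.7, 191.7]
eef_rot: [0.73, 0.683, -0.0, -0.0]
contact_force: [0.2, -0.1, 0.2]
grip_width: 0.998
gripper_force: 0.0
```

Request:
{"method": "advance", "body": {"ticks": [[0.7, 0, 0, 0, 0], [0.65, 0, 0, 0, 0], [0.62, 0, 0, 0, 0], [0.5, 0, 0, 0, 0], [0.5, 0, 0, 0, 0], [0.5, 0, 0, 0, 0], [0.5, 0, 0, 0, 0]], "squeeze": 25}}

```text
t: 15.12
tcp_pos: [492.3, 147.2, 192.9]
eef_rot: [0.73, 0.683, 0.004, 0.003]
contact_force: [10.2, -1.7, -3.0]
grip_width: 0.586
gripper_force: 25.0
```

Converted, -19 mm / 1000 = -0.019, -16 mm / 1000 = -0.016.

Request:
{"method": "advance", "body": {"ticks": [[0.5, 0, 0.003, 0, 0], [0.5, 0, 0.003, -0.002, 0], [0.5, 0, 0.003, -0.004, 0], [0.5, 0, 0.003, -0.007, 0], [0.5, 0, 0.003, -0.01, 0], [0.5, 0, 0.003, -0.013, 0], [0.5, 0, 0.003, -0.016, 0], [0.5, 0, 0.003, -0.019, 0]], "squeeze": 30}}

```text
t: 16.12
tcp_pos: [493.4, 147.9, 211.6]
eef_rot: [0.73, 0.683, 0.002, 0.001]
contact_force: [5.2, 4.5, 1.0]
grip_width: 0.582
gripper_force: 30.0
```

Converted, -16 mm / 1000 = -0.016, -14 mm / 1000 = -0.014.

Request:
{"method": "advance", "body": {"ticks": [[0.5, 0, 0, -0.002, 0], [0.5, 0, 0, -0.004, 0], [0.5, 0, 0, -0.006, 0], [0.5, 0, 0, -0.008, 0], [0.5, 0, 0, -0.01, 0], [0.5, 0, 0, -0.012, 0], [0.5, 0, 0, -0.014, 0], [0.5, 0, 0, -0.016, 0]]}}

```text
t: 17.12
tcp_pos: [493.4, 147.2, 227.8]
eef_rot: [0.73, 0.684, 0.001, 0.001]
contact_force: [4.8, -0.5, 3.8]
grip_width: 0.584
gripper_force: 30.0
```

Request:
{"method": "advance", "body": {"ticks": [[0.5, 0, 0, -0.002, 0], [0.5, 0, 0, -0.004, 0], [0.5, 0, 0, -0.006, 0], [0.5, 0, 0, -0.007, 0], [0.5, 0, 0, -0.008, 0], [0.5, 0, 0, -0.009, 0], [0.5, 0, 0, -0.009, 0]]}}

```text
t: 18.0
tcp_pos: [493.5, 146.8, 232.9]
eef_rot: [0.73, 0.683, 0.0, 0.0]
contact_force: [15.9, 0.8, -31.3]
grip_width: 0.584
gripper_force: 30.0
```

Converted, 3 mm / 1000 = 0.003, 2 mm / 1000 = 0.002.

Request:
{"method": "advance", "body": {"ticks": [[0.5, 0, 0, 0.002, 0], [0.5, 0, 0, 0.003, 0], [0.5, 0, 0, 0.003, 0]]}}

```text
t: 18.38
tcp_pos: [493.4, 146.8, 232.7]
eef_rot: [0.73, 0.684, 0.001, 0.001]
contact_force: [9.3, -0.8, -4.8]
grip_width: 0.585
gripper_force: 30.0
```

```bash
python3 - <<'E'
from h import *
c=cam(); f=c["frame"]
cv2.imwrite("pics/c7.png",cv2.resize(f[130:290,130:330],None,fx=3.5,fy=3.5,interpolation=cv2.INTER_CUBIC))
E
```

```text
(no output)
```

View pics/c7.png

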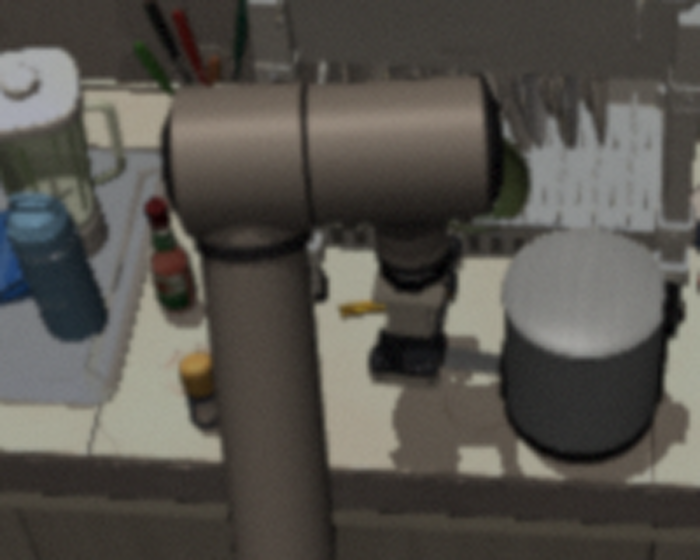

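The lid is shut: the dome at crop (583,295) looks just as it did at the start. I'll release and retreat.

Converted, -1 mm / 1000 = -0.001.

Request:
{"method": "advance", "body": {"ticks": [[0.8, 0, 0, 0, 0], [1, 0, -0.001, 0, 0], [1, 0, -0.001, 0, 0], [1, 0, -0.001, 0, 0], [1, 0, -0.001, 0, 0]]}}

```text
t: 19.05
tcp_pos: [491.5, 147.2, 232.7]
eef_rot: [0.73, 0.683, -0.0, -0.0]
contact_force: [0.1, 0.9, 0.2]
grip_width: 0.994
gripper_force: 0.0
```

Request:
{"method": "advance", "body": {"ticks": [[1, 0, 0, -0.015, 0], [1, 0, 0, -0.04, 0], [1, 0, 0, -0.08, 0], [1, 0, 0, -0.13, 0], [1, 0, 0, -0.18, 0], [1, 0, 0, -0.2, 0], [1, 0, 0, -0.2, 0]]}}

```text
t: 19.92
tcp_pos: [491.4, 147.2, 435.1]
eef_rot: [0.73, 0.683, 0.002, 0.001]
contact_force: [0.5, 0.4, -0.6]
grip_width: 1.0
gripper_force: 0.0
```

```bash
python3 - <<'E'
from h import *
c=cam(); f=c["frame"]
cv2.imwrite("pics/c8.png",cv2.resize(f[130:290,130:330],None,fx=3.5,fy=3.5,interpolation=cv2.INTER_CUBIC))
E
```

```text
(no output)
```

View pics/c8.png

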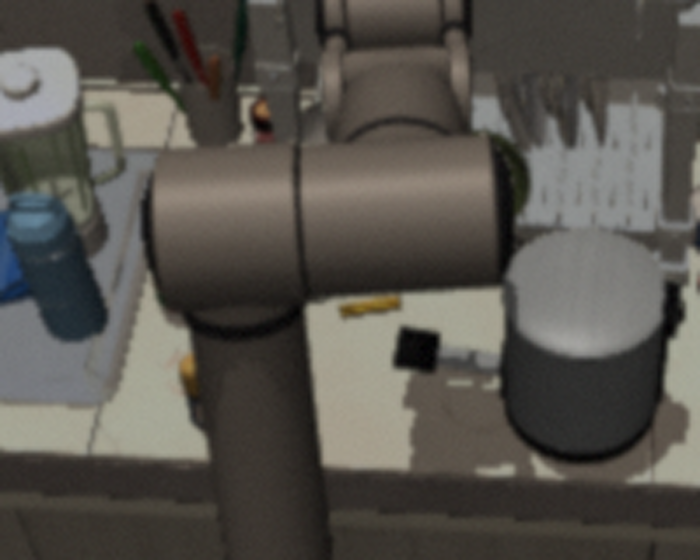

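The pedal is back up at crop (417,348), the lid is shut, and the gripper is clear of everything.

```bash
python3 -c "
from rig import env, vision, probe_bus, workorder
print(workorder.job_done())"
```

```text
the job is handed in; nothing more can be done
None
```

The dropper bottle is in the pedal bin, the lid was eased shut by the pedal without being touched, and the job is handed in at about 20 s; the scene camera was blocked, so positions came from the top camera alone, checked against the given sizes.

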